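# Inspect a spectacle case on three sides and pass it

## Task

Take the tan spectacle case standing on the grey felt mat and hold it upright over the white cross of the inspection camera, centred at lens height, showing the lens squarely its front, then its stitched spine, then its back, keeping each still for a full second. Then lower it upright onto the outlined spot of the green mat, without dropping it, and let go. Do not touch the camera stand or its base board, and leave the two lying cases where they are.

Things in the scene. Friction and masses are not known exactly. Their poses are not given: they have to be found in the camera images.
- tan_case: tan hard case, rigid, 38 (x) x 64 (y) x 140 mm (z), 0.13 to 0.25 kg, the only one standing. Origin: centre of its underside, z up. +x front (dark flap, brass snap), +y spine (two rows of cream stitches), -x back (black strap), -y plain, one dark seam. Flat front and back, gripped 38 mm apart near the top. Starts in the grey mat's nearer half, front away from the robot within 0.9 rad
- station: fixed inspection camera on a post, on a black board 4 mm thick, 130 mm wide, reaching 50 mm behind the post's axis and 280 mm in front. At the robot's left, looking roughly to -y. Origin: post's axis at table height, z up; the camera looks along the body's -x. Camera 115 mm wide, its top 188 mm above the table (red button 193 mm)
- lens (a point): centre of the lens's front glass, 150 mm above the table and 50 mm in front of the post's axis; axes as the stand's (it looks along -x)
- cross (a point): centre of the white cross (arms 90 mm tip to tip) on the base board's top face, 4 mm above the table, straight in front of the lens, 170 mm from it horizontally. The middle of the case (70 mm above its underside) belongs above it at lens height: underside 80 mm above the table
- wip_mat: grey felt mat, fixed, 240 (x) x 170 (y) x 4 mm; origin: centre of its underside, at table height. It and the green mat may be found in swapped places
- pass_mat: green mat, fixed, 240 (x) x 170 (y) x 4 mm; origin: centre of its underside, at table height
- spot (a point): centre of the white outlined square (110 mm) on the green mat, on the mat's top face, 4 mm above the table, 45 mm from the mat's centre towards its -x edge (the robot)
- navy_case: bystander: dark navy case of the same size, lying on its back strap along y on the far part of the grey felt mat, 38 mm high; origin on its underside, below its middle
- black_case: bystander: black case of the same size, lying along y on the far part of the green mat, 38 mm high; origin on its underside, below its middle
Not all that is in view belongs to the job. Several things have the shape of the tan_case; the one meant has the colours described above.

How it is judged:
On the way, in this order (a step that is already met when the one before it is completed fails the run):
1. the case is held still over the cross with its front squarely to the lens (horizontal distance between tan_case and cross below 0.03 m and angle between tan_case's own z axis and vertical below 0.15 rad and linear speed of tan_case below 0.04 m/s and z of tan_case in the frame of station between 0.05 and 0.11 m and y of lens in the frame of tan_case between -0.05 and 0.05 m and x of lens in the frame of tan_case above 0.1 m), for 0.7 s.
2. then with its stitched spine squarely to the lens (horizontal distance between tan_case and cross below 0.03 m and angle between tan_case's own z axis and vertical below 0.15 rad and linear speed of tan_case below 0.04 m/s and z of tan_case in the frame of station between 0.05 and 0.11 m and x of lens in the frame of tan_case between -0.05 and 0.05 m and y of lens in the frame of tan_case above 0.1 m), for 0.7 s.
3. then with its back squarely to the lens (horizontal distance between tan_case and cross below 0.03 m and angle between tan_case's own z axis and vertical below 0.15 rad and linear speed of tan_case below 0.04 m/s and z of tan_case in the frame of station between 0.05 and 0.11 m and y of lens in the frame of tan_case between -0.05 and 0.05 m and x of lens in the frame of tan_case below -0.1 m), for 0.7 s.
4. the case is lowered, still held, to within 12 mm of the outlined spot (horizontal distance between tan_case and spot below 0.04 m and angle between tan_case's own z axis and vertical below 0.1 rad and z of tan_case in the frame of spot below 0.012 m and contact force between the fingers and tan_case above 0.5 N), for 0.02 s.
At the end, for the whole second after the job is handed in: The tan case stands upright (within 0.1 rad) on the green mat, its centre within 40 mm of the middle of the outlined spot, at rest and released, after its front, spine and back were shown in turn (0.7 s each, within 30 mm of the cross and of lens height) (horizontal distance between tan_case and spot below 0.04 m and angle between tan_case's own z axis and vertical below 0.1 rad and z of tan_case in the frame of spot below 0.005 m and linear speed of tan_case below 0.02 m/s and contact force between the fingers and tan_case below 0.1 N); the robot touches nothing.
It fails at once if the camera stand is touched (contact force between station and anything else above 1 N).
It fails at once if the tan case is tipped over (angle between tan_case's own z axis and vertical above 0.6 rad).
It fails at once if one of the other two cases is shifted by more than 30 mm (distance of any of navy_case, black_case from where it was at the start of the episode above 0.03 m).
It also fails if it takes over 56 s, if anything falls off the work surface, if the arm or the gripper's body presses on something with over 40 N, if the wrist force passes 120 N, or if a joint passes its speed limit or range.

## Robot

A 7-joint arm with a two-finger parallel gripper is mounted at the origin on the work surface. World frame = base frame: x ahead of the robot, y to its left, z up, the work surface at z = 0. Lengths are in m, angles in rad, forces in N, time in s.
With the tool pointing down it reaches from about 0.4 to 0.85 m from the base axis. Payload 6.9 kg.
Tool frame: the origin (TCP) lies midway between the tips of the shut fingers; the grasp point (between the pads) lies behind it (ctrl.pinch_z is the z of the grasp point in the tool frame, in m); z points along the fingers, y is the line along which they close (so a half turn about z gives the same grasp; the last joint's range is limited). The gripper opens to 85 mm and grips with 20 to 120 N. Pads are 22 mm wide; open, the fingers measure 114 mm over their backs; the gripper's body (76 mm by 85 mm) begins 54 mm behind the grasp point. The pads swing forward as they close: fully open they stand 13 mm farther back than shut.
Start: joints at [-1.069, 0.507, -0.238, 1.5, 0.126, 1.149, -0.155], TCP at [0.241, 0.577, 0.231] pointing down, gripper open.
Joint ranges: [-3.08, 3.08], [-0.24, 2.05], [-1.43, 1.35], [0, 2.5], [-1.52, 4.66], [0.17, 1.96], [-2.89, 2.89]. Speed limits (rad/s): [2.39, 2.39, 3.14, 3.14, 3.14, 3.14, 3.14].

## Interface

Orientations are given as a unit quaternion [w, x, y, z].
In Python, from station import ctrl, get_state, vision, ticket, models gives the robot as it stands. Calls block until the motion is done:
- ctrl.movep(position, orientation): joint-space move of the TCP to a pose.
- ctrl.movel(position, frame=None, max_speed=0.15): straight line of the TCP; frame=None keeps the orientation; max_speed is the mean speed in m/s.
- ctrl.set_joints(angles): joint-space move.
- ctrl.ungrasp() and ctrl.close_gripper(force=None): open the fingers fully, or close them until they stop; force is the grip in N (None keeps the last).
- ctrl.pause(seconds).
- ctrl.ik(position, orientation): joint angles nearest the present ones, or None.
- get_state(): the state.
- vision.grab_frame(name): name is "scene" or "side" or "wrist"; returns (picture, depth): 400x640x3 uint8, blue, green, red; 400x640 float32, m along the optical axis (not along the pixel's ray), 0 where there is no reading.
- vision.camera_info(name): a dict with "mtx" (3x3 intrinsics, pixels), "R" (3x3) and "t" (3): a world point X has camera coordinates R X + t; the wrist camera has in their place "hand_eye" (4x4, takes a point from camera to tool coordinates, whose origin is the TCP and whose axes are the flange's). Camera axes: x right, y down, z forward; pixel columns grow to the right and rows downward; lengths in m; the calibration is good to about 2 mm. A picture is of the moment at which its call begins: read the wrist's pose just before it. camera_info takes no time and is no camera call.
A pose or a line that the arm cannot do raises ctrl.Unreachable and nothing moves.
- ticket.close_job(): hands the job in; it is judged then, once.
Trained networks look in the newest picture that a camera, given by its name, has taken for a name from the list of things; names that differ only in an ending like _2 or _b are one class to them, and where a whole thing is asked for, a point or a joint stands for the part that bears it (a point fixed in the world has none). Each returns a list of dicts, best first, with "p" (0 to 1); they miss things now and then, are a little off and sometimes report something else, mostly with a low value. They report only what shows in the picture. A call takes as long as a camera call. They do not tell look-alikes from the thing itself.
- models.recognise(camera, target): "point" ([column, row] in pixels, amid what is visible of it).
- models.masks_of(camera, target): "mask" (400x640 bool, what is visible of it) and "point" ([column, row] in pixels, amid what is visible of it).
The state is a dict: "time": time; "qpos": joint angles; "qd": joint speeds; "tau": joint torques, N m; "tcp_pos": TCP position; "eef_rot": TCP orientation; "contact_force": force on the tool from outside, world axes, zero at the start; "wrist_torque": the same for the moment, N m; "width": finger opening in m; "gripper_force": force on a finger pad.
Only numpy, scipy, OpenCV 4.12 (cv2) and the standard library are available. Lean on these libraries where they do the work, as an engineer would, in place of code of your own. Each camera call takes 0.05 s, during which the arm holds its last target. There are 200 camera calls.

## Working session

There is one attempt and no reset: what is moved stays moved. The work goes in short steps, each a Python script; the robot and the scene stay as the last script left them, time stands still between calls to the robot, and variables do not carry over. Pictures are saved under pics/ and viewed, at most 10 in all, crops included, and the job is handed in when it is done.

```bash
mkdir -p pics; ls; cat > h.py <<'E'
import numpy as np, cv2
from station import ctrl, get_state, vision, ticket, models
def world(cam,depth,mask=None,uv=None):
    i=vision.camera_info(cam);K=np.array(i["mtx"]);R=np.array(i["R"]);t=np.array(i["t"])
    if mask is not None: v,u=np.nonzero(mask&(depth>0))
    else: u,v=np.round(np.array(uv)).astype(int).T
    z=depth[v,u]; P=np.stack([(u-K[0,2])/K[0,0]*z,(v-K[1,2])/K[1,1]*z,z],1)
    return (P-t)@R, u, v
E
python3 - <<'E'
from h import *
for c in("scene","side"):
    p,d=vision.grab_frame(c);cv2.imwrite(f"pics/{c}0.png",p);np.savez(f"{c}0.npz",p=p,d=d)
    for n in("tan_case","station","cross","wip_mat","pass_mat","spot","navy_case","black_case","lens"):
        for m in models.masks_of(c,n)[:4]:
            if m["p"]<.2: continue
            W,u,v=world(c,d,m["mask"])
            if len(W)==0: continue
            print(c,n,round(m["p"],2),np.round(m["point"]),len(W),np.round(np.median(W,0),3),np.round(np.percentile(W,2,axis=0),3),np.round(np.percentile(W,98,axis=0),3), p[v,u].mean(0).round())
print(ctrl.pinch_z,get_state())
E
```

```text
pics
scene tan_case 0.98 [208. 252.] 1371 [ 0.484 -0.283  0.099] [ 0.453 -0.316  0.013] [ 0.5   -0.249  0.145] [40. 59. 87.]
scene tan_case 0.87 [191. 203.] 1062 [ 0.284 -0.281  0.091] [ 0.241 -0.313  0.004] [ 0.3   -0.252  0.141] [86. 85. 36.]
scene tan_case 0.71 [245. 329.] 1218 [ 0.735 -0.263  0.13 ] [ 0.676 -0.281  0.012] [ 0.737 -0.243  0.142] [ 39.  33. 114.]
scene station 0.67 [421. 206.] 4598 [0.512 0.344 0.005] [0.442 0.135 0.001] [0.571 0.439 0.187] [78. 71. 65.]
scene cross 0.88 [421. 202.] 4723 [0.512 0.348 0.005] [0.439 0.134 0.   ] [0.572 0.446 0.187] [80. 72. 66.]
scene wip_mat 0.71 [198. 283.] 2805 [ 0.498 -0.337  0.004] [ 0.396 -0.395  0.001] [ 0.631 -0.221  0.007] [121. 113. 108.]
scene wip_mat 0.37 [316. 271.] 1593 [ 0.611 -0.06   0.042] [ 0.569 -0.125  0.007] [0.632 0.011 0.045] [45. 39. 28.]
scene pass_mat 0.86 [298. 244.] 2675 [ 0.476 -0.057  0.004] [ 0.392 -0.134  0.001] [0.615 0.032 0.007] [ 76. 105.  53.]
scene spot 0.66 [297. 242.] 2692 [ 0.476 -0.054  0.004] [ 0.39  -0.134  0.001] [0.609 0.033 0.007] [ 76. 104.  53.]
scene navy_case 0.9 [209. 307.] 1698 [ 0
[... 1723 characters left out ...]
 1.0, 'qpos': array([-1.06948144,  0.50746191, -0.23760866,  1.50023623,  0.12570815,
        1.14890269, -0.15478839]), 'qd': array([-0.00011186, -0.00043594,  0.00025694,  0.00129503,  0.00067417,
       -0.00094102,  0.00018356]), 'tau': array([-1.32851386e-03, -6.20370770e+01, -2.18607187e+00, -2.49975407e+01,
        1.35817539e-02,  2.20361348e-03, -3.53977839e-05]), 'tcp_pos': array([0.2409857 , 0.57664012, 0.23128642]), 'eef_rot': array([-2.02177838e-06,  1.96616619e-01,  9.80480446e-01, -1.40622551e-05]), 'contact_force': array([ 0.03615501, -0.28061425,  0.08595639]), 'wrist_torque': array([-0.00241341,  0.05226303, -0.09688325]), 'gripper_force': 0.0, 'width': 0.08538076755827324}
```

View pics/scene0.png

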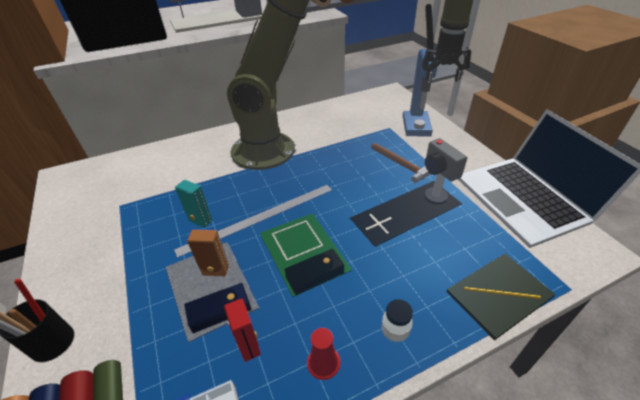

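View pics/side0.png

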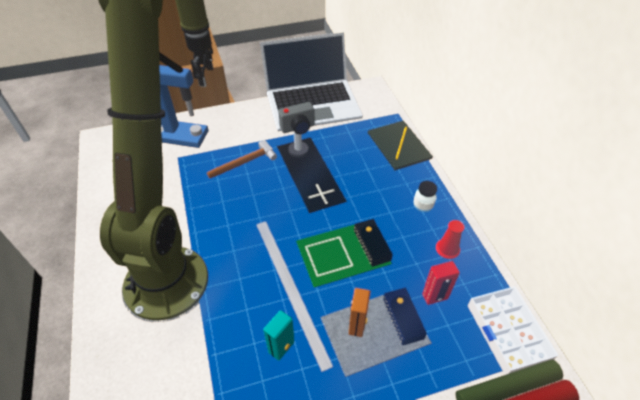

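The standing look-alikes in the scene view are teal (191,203), tan/brown (208,252) on the grey mat, and red (245,329). The tan one at (208,252) fits because it has the right colour and stands on grey felt. I'll fit the geometry and confirm it with an enlarged crop.

```bash
cat > fit.py <<'E'
from h import *
from scipy.spatial import cKDTree
full=np.ones((400,640),bool); out={}
C=[]
for c in("scene","side"):
    f=np.load(f"{c}0.npz");p,d=f["p"],f["d"];W,u,v=world(c,d,full);hsv=cv2.cvtColor(p,cv2.COLOR_BGR2HSV)[v,u].astype(int)
    H,S,V=hsv.T
    def box(m): return np.all(np.abs(W[:,:2]-m[:2])<m[2],axis=1)
    def rect(n,s):
        if s.sum()<10: print(c,n,"few",s.sum());return
        img=np.zeros((400,640),np.uint8);img[v[s],u[s]]=1
        k,l,st,_=cv2.connectedComponentsWithStats(img,connectivity=8)
        b=1+np.argmax(st[1:,4]);q=s&(l[v,u]==b)
        r=cv2.minAreaRect((W[q][:,:2]*1000).astype(np.float32)); print(c,n,q.sum(),np.round(r[0],1),np.round(r[1],1),round(r[2],1),"mean",W[q].mean(0).round(4))
        return q
    Z=W[:,2]
    rect("tan top",box([.475,-.285,.07])&(Z>.137)&(Z<.155))
    rect("cross",box([.5,.2,.12])&(Z<.015)&(S<70)&(V>125))
    rect("board",box([.5,.3,.2])&(Z<.012)&(S<110)&(V<125))
    rect("green",box([.5,-.05,.2])&(Z<.015)&(H>40)&(H<85)&(S>60))
    rect("square",box([.46,-.05,.12])&(Z<.015)&(S<110)&(V>130))
    rect("camera",box([.5,.42,.12])&(Z>.17)&(Z<.2))
    rect("navy",box([.6,-.31,.1])&(Z>.036)&(Z<.05))
    rect("black",box([.6,-.06,.1])&(Z>.036)&(Z<.05))
p=np.load("scene0.npz")["p"];q=np.load("side0.npz")["p"]
cv2.imwrite("pics/crop.png",np.hstack([cv2.resize(p[220:290,170:250],None,fx=5,fy=5,interpolation=2),cv2.resize(q[280:350,320:400],None,fx=5,fy=5,interpolation=2)]))
E
python3 fit.py
```

```text
scene tan top 369 [ 470.6 -282.9] [63.3 40. ] 61.9 mean [ 0.4734 -0.283   0.1432]
scene cross 117 [512.5 186.6] [63.8 64.7] 50.6 mean [0.5121 0.1864 0.004 ]
scene board 2749 [503.6 292.7] [130.6 330.8] 4.4 mean [0.5103 0.2737 0.0035]
scene green 1345 [509.  -50.8] [239.7 168.4] 2.2 mean [ 0.4894 -0.0547  0.0038]
scene square 254 [462.8 -51.7] [116.4 112.8] 2.1 mean [ 0.4657 -0.0538  0.004 ]
scene camera 643 [496.8 391.8] [115.2  77.1] 4.6 mean [0.5029 0.3949 0.1825]
scene navy 1355 [ 593.1 -301. ] [ 64.6 139.5] 0.1 mean [ 0.593  -0.307   0.0426]
scene black 1185 [598.7 -55.9] [ 65.3 139.9] 3.4 mean [ 0.6014 -0.0584  0.0422]
side tan top 394 [ 469.9 -282.3] [66.2 38.9] 61.3 mean [ 0.4693 -0.2839  0.1433]
side cross 114 [515.8 186.6] [71.5 63.3] 51.3 mean [0.5156 0.1866 0.0044]
side board 1598 [505.6 294.3] [122.5 330. ] 4.1 mean [0.5096 0.291  0.0042]
side green 2696 [509.6 -50.5] [237.7 170.1] 1.5 mean [ 0.4844 -0.0568  0.0042]
side square 406 [465.4 -50.9] [116.  119.4] 1.6 mean [ 0.4652 -0.0535  0.0041]
side camera 507 [496.2 394.1] [113.4  79.8] 4.7 mean [0.4947 0.3956 0.1833]
side navy 1209 [ 592.5 -299.2] [142.5  65.6] 88.6 mean [ 0.5915 -0.3036  0.0427]
side black 859 [598.2 -54.5] [ 66.1 144. ] 1.7 mean [ 0.5976 -0.0582  0.0427]
```

View pics/crop.png

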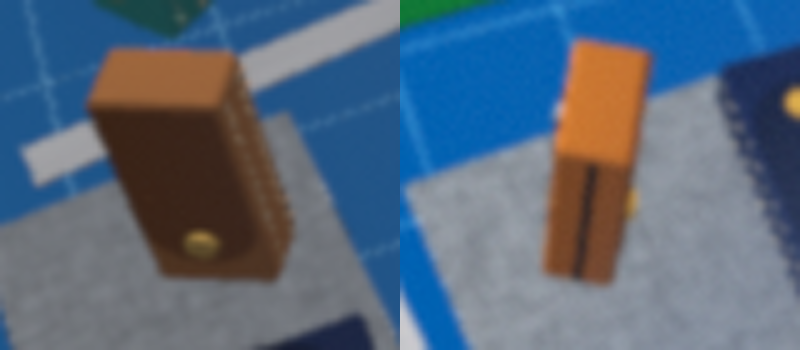

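The crop confirms it: tan case, dark flap with brass snap at scene (210,268), stitches on its right edge, and the seam facing the side camera. Its front is at yaw about -0.496 rad. Next I'll check IK for the whole plan.

```bash
cat >> h.py <<'E'
CASE=np.array([.4703,-.2826]);CY=np.deg2rad(-28.4);SY=np.deg2rad(94.4)
CROSS=np.array([.5135,.1873]);SPOT=np.array([.4645,-.0518])
def quat(a): # tool down, tool y along angle a
    # Rz(a-pi/2) * [0,0,1,0]... base: tool y=+y,z=-z,x=-x => q=[0,0,1,0]
    b=(a-np.pi/2)/2; c,s=np.cos(b),np.sin(b)
    return np.array([0,-s,c,0])
def pos(xy,z): return np.array([xy[0],xy[1],z])
E
python3 - <<'E'
from h import *
from scipy.spatial.transform import Rotation as R
q=quat(.3);print(R.from_quat([*q[1:],q[0]]).as_matrix().round(2), np.cos(.3))
for off in (0,np.pi):
    print("off",off)
    for n,xy,z,a in [("pre",CASE,.3,CY),("pick",CASE,.097,CY),("midA",CASE,.3,CY),("spotmid",SPOT,.32,CY),("crossF",CROSS,.32,SY),("F",CROSS,.173,SY),("S",CROSS,.173,SY-np.pi/2),("B",CROSS,.173,SY-np.pi),("Bup",CROSS,.32,SY-np.pi),("spotB",SPOT,.3,SY-np.pi),("spotlow",SPOT,.098,SY-np.pi)]:
        j=ctrl.ik(pos(xy,z),quat(a+off)); print(n,None if j is None else np.round(j,2))
E
```

```text
[[-0.3   0.96  0.  ]
 [ 0.96  0.3   0.  ]
 [ 0.    0.   -1.  ]] 0.955336489125606
off 0
pre [-0.04  0.43  0.83  1.59 -0.33  1.26  0.35]
pick [-0.03  0.7   0.88  1.89 -0.69  0.89  0.7 ]
midA [-0.04  0.43  0.83  1.59 -0.33  1.26  0.35]
spotmid [-0.3   0.21  0.45  1.74 -0.09  1.22 -0.32]
crossF [-0.24  0.32 -0.22  1.55  0.07  1.27  1.18]
F [-0.22  0.44 -0.25  1.79  0.14  0.92  1.11]
S [-0.47  0.44  0.11  1.8  -0.06  0.91 -0.26]
B [-0.7   0.47  0.46  1.8  -0.26  0.93 -1.62]
Bup [-0.72  0.35  0.48  1.56 -0.17  1.28 -1.71]
spotB [-0.41  0.24  0.61  1.78 -0.14  1.17 -1.26]
spotlow [-0.28  0.48  0.49  2.09 -0.37  0.66 -1.03]
off 3.141592653589793
pre [-0.18  0.54  1.15  1.59 -0.51  1.34 -2.6 ]
pick [-0.14  0.83  1.15  1.89 -0.89  1.05 -2.24]
midA [-0.18  0.54  1.15  1.59 -0.51  1.34 -2.6 ]
spotmid [ 0.08  0.19 -0.03  1.74  0.01  1.22  2.7 ]
crossF [-0.72  0.35  0.48  1.56 -0.17  1.28 -1.71]
F [-0.7   0.47  0.46  1.8  -0.26  0.93 -1.62]
S [ 0.05  0.5  -0.68  1.79  0.37  0.98  2.44]
B [-0.22  0.44 -0.25  1.79  0.14  0.92  1.11]
Bup [-0.24  0.32 -0.22  1.55  0.07  1.27  1.18]
spotB [-0.1   0.2   0.19  1.78 -0.04  1.16  1.76]
spotlow [ 0.13  0.44 -0.1   2.08  0.07  0.63  1.63]
```

```bash
python3 - <<'E'
from h import *
s=get_state()
ctrl.movel(s["tcp_pos"]+[0,0,.15],max_speed=.3)
ctrl.movep(pos(SPOT,.36),quat(CY))
ctrl.movep(pos(CASE,.3),quat(CY))
ctrl.movel(pos(CASE,.2),max_speed=.2)
s=get_state();print(s["time"],s["tcp_pos"],s["contact_force"])
ctrl.movel(pos(CASE,.098),max_speed=.1)
s=get_state();print(s["time"],s["tcp_pos"],s["contact_force"])
ctrl.close_gripper(force=50)
s=get_state();print(s["time"],s["width"],s["gripper_force"],s["contact_force"],s["wrist_torque"])
p,d=vision.grab_frame("scene");cv2.imwrite("pics/grasp.png",cv2.resize(p[150:350,120:320],None,fx=3,fy=3))
E
```

```text
5.6167 [ 0.4712368  -0.28211324  0.20109383] [-0.06780826 -0.11008835  1.15161655]
6.7833 [ 0.4706267  -0.28289848  0.09859253] [ 1.33740796 -0.06683182 -0.53808995]
7.275 0.03750144182356549 50.002201795578 [-1.77454886  1.73157894  4.95930914] [0.26154957 0.37734858 0.00503426]
```

View pics/grasp.png

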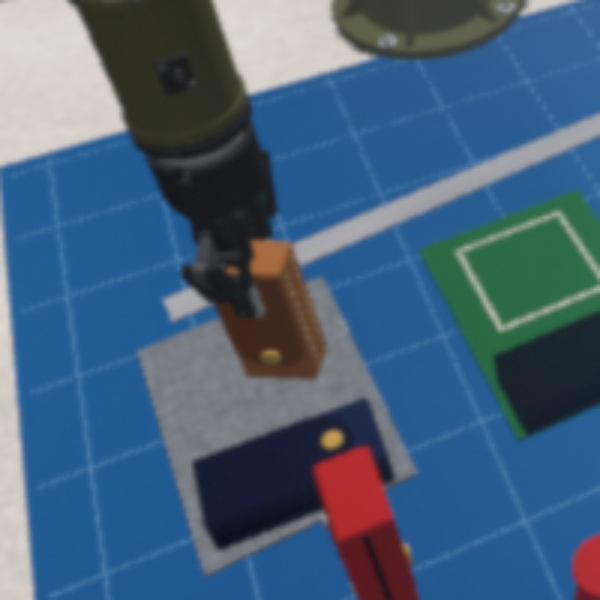

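The case is gripped at 37.5 mm with the fingers on its front and back. Now I'll lift it and show the front.

```bash
python3 - <<'E'
from h import *
ctrl.movel(pos(CASE,.15),max_speed=.1)
s=get_state();print(s["width"],s["contact_force"],s["wrist_torque"])
ctrl.movel(pos(CASE,.32),max_speed=.2)
ctrl.movep(pos(SPOT,.32),quat(CY+.6))
ctrl.movep(pos(CROSS-[0,.05],.32),quat(SY-.6))
ctrl.movep(pos(CROSS,.32),quat(SY))
ctrl.movel(pos(CROSS,.174),max_speed=.12)
ctrl.pause(.4)
s=get_state();print(s["time"],s["tcp_pos"],s["eef_rot"],quat(SY),s["contact_force"],s["width"])
P=[]
for c in("scene","side"):
    p,d=vision.grab_frame(c);P.append(p)
    np.savez(f"{c}1.npz",p=p,d=d)
    W,u,v=world(c,d,np.ones((400,640),bool));h=cv2.cvtColor(p,cv2.COLOR_BGR2HSV)[v,u]
    k=(np.abs(W[:,:2]-CROSS)<.07).all(1)&(W[:,2]>.06)&(W[:,2]<.24)&(h[:,0]<25)&(h[:,1]>90)
    print(c,k.sum(),np.percentile(W[k],[1,50,99],axis=0).round(4))
    t=k&(W[:,2]>.213)
    if t.sum()>10: r=cv2.minAreaRect((W[t][:,:2]*1000).astype(np.float32));print(r,t.sum())
cv2.imwrite("pics/front.png",np.hstack([cv2.resize(P[0][80:280,340:500],(400,500)),cv2.resize(P[1][60:260,240:400],(400,500))]))
E
```

```text
0.03735900161085503 [-0.01372172 -0.70598962 -2.33806   ] [ 0.0162946   0.03006604 -0.02124712]
13.0 [0.51355551 0.18730688 0.17415314] [ 1.35581452e-04 -3.83849260e-02  9.99263017e-01  3.68066258e-05] [ 0.         -0.03838781  0.99926292  0.        ] [ 1.38364278 -0.74886773 -2.33284799] 0.037339302999420565
scene 149 [[0.4973 0.1689 0.2153]
 [0.5273 0.1894 0.2189]
 [0.5437 0.2078 0.2212]]
((521.1369018554688, 188.50741577148438), (46.918235778808594, 42.283592224121094), 7.298489570617676) 149
side 492 [[0.4804 0.1628 0.0837]
 [0.4926 0.1702 0.1595]
 [0.5424 0.203  0.223 ]]
((493.00457763671875, 183.66488647460938), (24.816972732543945, 52.770599365234375), 0.577871561050415) 93
```

View pics/front.png

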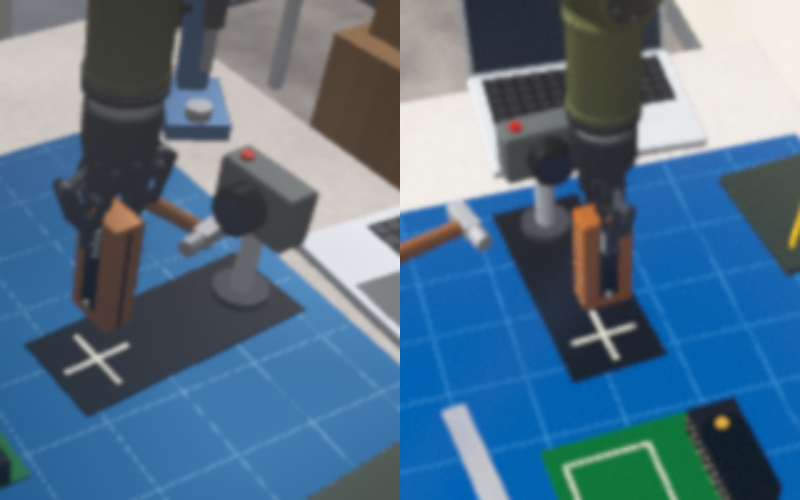

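The front faces the lens, with the dark seam towards +x and the stitches towards -x. The case is upright over the cross, with its top at about 0.220 m. Next I'll show the spine and the back.

```bash
python3 - <<'E'
from h import *
ctrl.pause(1.0)
P=[]
for k in (1,2):
    for a in (.25,.5,.75,1): ctrl.movep(pos(CROSS,.174),quat(SY-np.pi/2*(k-1+a)))
    ctrl.pause(1.5)
    s=get_state();print(s["time"],s["tcp_pos"],s["eef_rot"].round(4),s["contact_force"],s["width"])
    p,d=vision.grab_frame("scene");P.append(cv2.resize(p[80:280,340:500],(400,500)))
    W,u,v=world("scene",d,np.ones((400,640),bool));h=cv2.cvtColor(p,cv2.COLOR_BGR2HSV)[v,u]
    q=(np.abs(W[:,:2]-CROSS)<.07).all(1)&(W[:,2]>.06)&(W[:,2]<.24)&(h[:,0]<25)&(h[:,1]>90)
    print(q.sum(),np.percentile(W[q],[1,50,99],axis=0).round(4))
cv2.imwrite("pics/sb.png",np.hstack(P))
E
```

```text
17.2583 [0.51349511 0.18730616 0.17401683] [0.     0.6794 0.7337 0.    ] [-0.07839007  0.56378154 -1.72505682] 0.03749159685439888
140 [[0.4924 0.1551 0.1168]
 [0.5193 0.172  0.219 ]
 [0.5354 0.1978 0.2328]]
20.425 [0.51350215 0.18729094 0.17399311] [0.     0.9993 0.0384 0.    ] [-0.74848792 -0.52491287 -1.90613802] 0.03740999506962379
155 [[0.5009 0.163  0.118 ]
 [0.5266 0.1864 0.2189]
 [0.5457 0.2075 0.2245]]
```

View pics/sb.png

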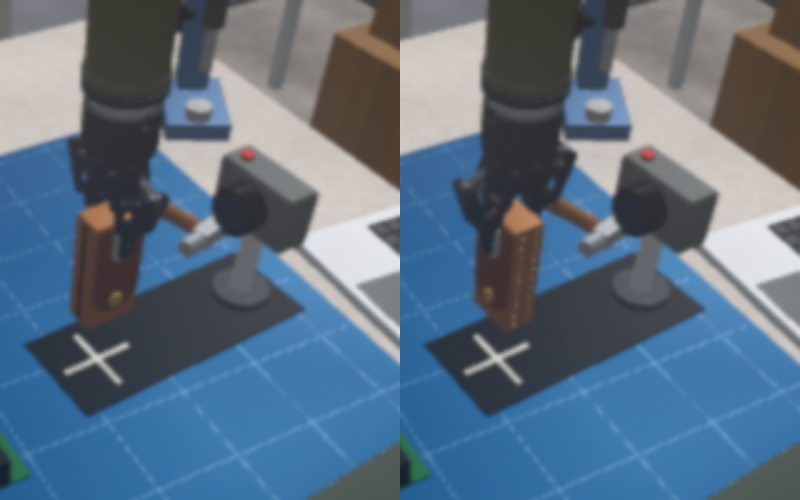

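The left picture has the spine to the lens (seam on the far left, snap towards +x). The right one has the back to the lens (stitches towards +x). Both are upright and still, so I'll place the case now.

```bash
python3 - <<'E'
from h import *
B=SY-np.pi
ctrl.movel(pos(CROSS,.3),max_speed=.15)
ctrl.movep(pos(SPOT,.3),quat(B))
ctrl.movel(pos(SPOT,.12),max_speed=.12)
ctrl.movel(pos(SPOT,.101),max_speed=.03)
z=.101
f0=get_state()["contact_force"][2]
while z>.096:
    z-=.001; ctrl.movel(pos(SPOT,z),max_speed=.02); ctrl.pause(.05)
    s=get_state(); print(round(z,4),s["tcp_pos"][2].round(4),s["contact_force"].round(1))
    if s["contact_force"][2]-f0>3: break
ctrl.pause(.2)
P=[]
def look():
  for c in("scene","side"):
    p,d=vision.grab_frame(c);P.append(cv2.resize(p[170:330,230:390],(400,400)))
    W,u,v=world(c,d,np.ones((400,640),bool));h=cv2.cvtColor(p,cv2.COLOR_BGR2HSV)[v,u]
    q=(np.abs(W[:,:2]-SPOT)<.07).all(1)&(W[:,2]>.015)&(W[:,2]<.17)&(h[:,0]<25)&(h[:,1]>90)
    print(c,np.percentile(W[q],[1,50,99],axis=0).round(4))
    t=q&(W[:,2]>.137)
    if t.sum()>10: print(cv2.minAreaRect((W[t][:,:2]*1000).astype(np.float32)))
look()
ctrl.ungrasp(); ctrl.pause(.2)
x=get_state()["tcp_pos"]
ctrl.movel(x+[0,0,.06],max_speed=.06); ctrl.movel(x+[0,0,.2],max_speed=.2)
P=[];look();cv2.imwrite("pics/end.png",np.hstack(P));s=get_state();print(s["time"],s["gripper_force"],s["contact_force"])
E
```

```text
0.1 0.1001 [ 0.7  1.  -1.7]
0.099 0.099 [-0.6 -0.6 -2.2]
0.098 0.0983 [-0.6  1.1  5. ]
scene [[ 0.447  -0.0756  0.0174]
 [ 0.494  -0.0538  0.1238]
 [ 0.4986 -0.0349  0.1457]]
((471.83648681640625, -52.48143005371094), (53.6053581237793, 38.298763275146484), 3.239673376083374)
side [[ 0.4328 -0.0752  0.0159]
 [ 0.449  -0.0694  0.0759]
 [ 0.4956 -0.0409  0.15  ]]
((461.6972351074219, -54.78792953491211), (59.79208755493164, 40.25616455078125), 19.573787689208984)
scene [[ 0.438  -0.0754  0.0179]
 [ 0.4807 -0.0546  0.1426]
 [ 0.4983 -0.0361  0.1459]]
((467.831787109375, -53.61021041870117), (61.16773223876953, 36.59309387207031), 2.769108533859253)
side [[ 0.433  -0.074   0.0162]
 [ 0.461  -0.0682  0.1057]
 [ 0.4954 -0.0364  0.1473]]
((464.6086730957031, -54.03131103515625), (62.172672271728516, 38.09366989135742), 2.9766318798065186)
28.9 0.0 [ 0.18123407  0.32575519 -0.59374601]
```

View pics/end.png

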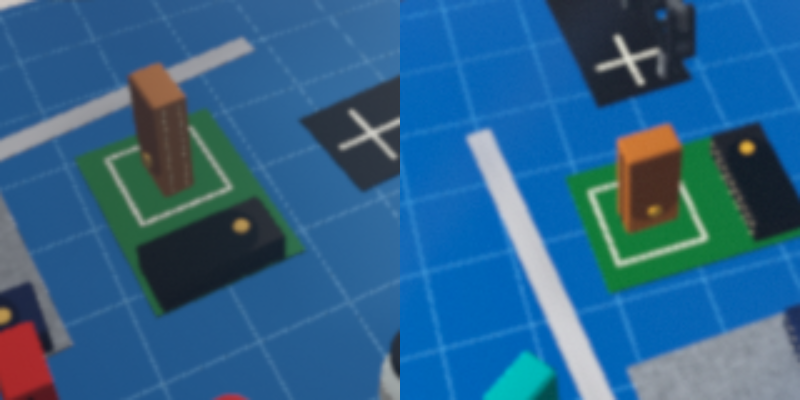

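The case stands upright and released in the white outline, about 3 mm off its centre, and the other cases look undisturbed.

```bash
python3 -c "
from station import *
print(ticket.close_job())"
```

```text
the job is handed in; nothing more can be done
None
```

The job is handed in: the tan case was shown front, spine and back to the lens, and now stands upright and released on the green mat's outlined spot, about 3 mm off centre by my camera measurements; no verdict was returned.

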